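# Pin the specimen jaw of a pull tester and lock the clevis pin with its hairpin clip

### The job

Couple the specimen jaw of the horizontal pull tester to its load cell: push the half-drawn clevis pin fully home through the fork, then take the large hairpin clip from the accessory holder and push it, legs down, over the pin's groove just beyond the far cheek of the fork until it snaps in, and let go of it. The load train hangs on a soft rubber coupling and gives way as you push: keep pushing until the clip snaps, but never press the train down hard, push the pin gently, and leave the holder's other parts, the meter and the caliper where they are.

Things in the scene. Friction and masses are not known exactly. Their poses are not given: they have to be found in the camera images.
- tester: Horizontal pull tester, fixed: low cream bed 150 x 440 mm (x, y), 50 mm high, with end brackets up to 155 mm above the bench. Origin: middle of the bed's underside, on the bench. Its x is the direction in which the clevis pin is pushed home, roughly away from the robot; its y runs from the load cell end to the handwheel end.
- train (a joint): Tilt (rad) of the load train (fork, clevis pin, specimen jaw) about a rubber coupling 75 mm from the pin: 0 level, positive dipped. Sprung to level: pressed down at the pin it sinks about 1 mm per newton (0.18 rad, 13 mm, at 13 N) and comes back by itself; it gives only up and down. More than 0.30 rad (about 22 N) overloads the load cell.
- pin (a joint): How far (m) the clevis pin is still drawn out of the fork towards the robot: 0 is home (head against the near cheek, hard stop). It slides stiffly, 2 to 3 N, and stays where it is left.
- pin_head (a point): Middle of the outer face of the clevis pin's round head (28 mm across, 12 mm thick) on the robot's side of the fork, 122 mm above the bench with the train level. Its x is the pin's axis from head to tail (the tester's x): push the face that way. With the pin home this face lies 12 mm before the near cheek.
- pin_groove (a point): Middle of the groove near the pin's tail, 58.3 mm from pin_head along x, same axes. The steel pin is 18 mm thick; the groove is 7.5 mm wide, its core 12 mm thick; behind it the tail is a collar 18 mm thick and 9 mm long. With the pin home the groove begins 0.5 mm beyond the fork's far cheek; drawn out, it is hidden in the bore.
- fork (a point): Middle of the steel fork, on the pin's axis (same axes as the pin when level). The fork is 42 mm wide along the pin over its two cheeks, whose round ends reach 17 mm above and below the axis. Nothing of the tester rises more than 35 mm above the pin's axis, and beside the groove nothing rises above the pin but the cheek (17 mm).
- clip_coil (a point): The large hairpin spring clip, middle of its coil. Bare steel wire 5 mm thick, 79 mm long; the coil at its top is a disc 24 mm across, 10 mm thick. x is the coil's thickness, z points from leg tips to coil. It stands legs down, loose, in one of the holder's slots (which one varies), coil 26 mm above the holder's top. Grasp the coil across its thickness, lift straight up 45 mm or more.
- clip_seat (a point): The point of the clip where the pin's axis must come to lie: the pocket between the legs, 44 mm below the coil's middle, same axes; clip x along the pin. The flared tips end 22.5 mm below it with a mouth 19 mm wide inside; 6 mm below it the legs narrow to a sprung throat 5 mm wide, which must spread over the 12 mm core and snap past it.
- clip_throat (a point): Middle of the clip's throat, 6 mm below clip_seat, same axes. Pushed down on the core, the flared legs touch when clip_seat is about 14 mm above the groove; the push rises to 11 to 18 N, then drops by half or more as the throat snaps past. As the train sinks, the clip must go several mm below where the groove was before the push. Once on, it stays on under an upward pull of 5 N.
- holder: Fixed grey accessory holder, 46 x 140 mm (x, y), 52 mm high, origin in the middle of its underside on the bench. Three slots 42 mm apart along its y, each 8 x 33 mm (x, y) and 40 mm deep, hold the clip, a smaller clip and a test specimen. It stands on the robot's left or right.
- small_clip_coil (a point): A smaller hairpin clip of the same form (55 mm long, 4 mm wire, coil 17 mm across and 8 mm thick) standing in another slot of the holder, too small for this pin: middle of its coil. Leave it.
- specimen_mid (a point): A flat aluminium dumb-bell test specimen (28 x 74 mm, 5 mm thick) standing in another slot of the holder: its middle. Leave it.
- meter: Handheld dark blue meter, 75 x 150 x 34 mm, lying on the bench on the side without the holder; origin in the middle of its underside. Leave it.
- caliper: Digital caliper, 190 mm long and 12 mm thick, lying flat on the bench between the robot and the tester; origin in the middle of its underside. Leave it.

How it is judged:
By the outcome, as a careful person would: the job done as asked, in the order asked, and still so for the second after the job is handed in, with the robot touching nothing.
It also fails if it takes over 67 s, if anything falls off the work surface, if the arm or the gripper's body presses on something with over 40 N, if the wrist force passes 120 N, or if a joint passes its speed limit or range.

### The arm

A 6-joint arm with a two-finger parallel gripper is mounted at the origin on the work surface. World frame = base frame: x ahead of the robot, y to its left, z up, the work surface at z = 0. Lengths are in m, angles in degrees, forces in N, time in s.
With the tool pointing down it reaches from about 0.375 to 0.9 m from the base axis. Payload 3.1 kg.
Tool frame: the origin (TCP) lies midway between the tips of the shut fingers; the grasp point (between the pads) lies robot.pinch_z behind it (robot.pinch_z is the distance from the TCP to the grasp point, in m); z points along the fingers, y is the line along which they close (so a half turn about z gives the same grasp; the last joint's range is limited). The gripper opens to 87 mm and grips with 3 to 60 N. Pads are 19 mm wide; open, the fingers measure 117 mm over their backs; the gripper's body (75 mm by 190 mm) begins 51 mm behind the grasp point.
Start: joints at [-73.997, 30.224, 82.088, -0, 67.689, -10.227], TCP at [0.276, -0.561, 0.195] pointing down, gripper open.
Joint ranges: [-176.69, 176.69], [-43.24, 126.21], [12.49, 139.97], [-82, 262], [0, 151.66], [-163.58, 163.58]. Speed limits (degrees/s): [159.86, 159.86, 180, 180, 180, 180].

### API

Orientations are given as [roll, pitch, yaw] about the fixed x, y, z axes, in that order (R = Rz(yaw) Ry(pitch) Rx(roll)).
In Python, from cell import robot gives the robot as it stands.
- The arm moves only by the tool carry_out, never from a script. Its argument "moves" is a list that holds one entry, the list of rows, each a list of 7 numbers: the shift along the tool's x, y, z as a fraction of full scale, then the turn, a rotation vector about the tool's x, y, z as a fraction of full scale, then the opening, from 0 (shut) to 1 (fully open). In form: [[[x, y, z, ax, ay, az, gripper], ...]]. A call has 1 to 8 rows; each row shifts and turns the commanded pose from where the row before left it, along the tool's axes as they then stand; what a row does not reach is not made up. Full scale, the value 1, is 0.2 m for a shift and 1.5 rad for a turn. A row lasts 1/12 s, in which the tool goes at most 41.7 mm and 7.16 degrees, less where a joint would pass 70% of its speed; a pose out of reach is approached as far as the arm can. A call with a number of a shift or a turn outside -1 to 1 is refused whole. A call with a gripper value outside its range is refused whole. The fingers move at their own pace and stop on an object; the grip force is fixed at half the most. Time passes only in rows, so rows that do not move let the fingers close. It gives the time, the measured TCP pose, the force, the opening and the grip force at its end, in the units of the state.
- robot.read_state(): the state, without advancing time (a new reading comes with each control period).
- robot.snapshot(name): name is "side" or "top"; returns a dict with "image" (480x640x3 uint8, blue, green, red), "z_map" (480x640 float32, m along the optical axis (not along the pixel's ray), 0 where there is no reading), "fx", "fy", "cx", "cy" (pixels), "rvec" (rotation vector, rad) and "tvec" (3), from world to camera coordinates, as OpenCV has them. Camera axes: x right, y down, z forward; pixel columns grow to the right and rows downward; lengths in m; the calibration is good to about 2 mm. A picture is of the moment at which its call begins.
- robot.finish_job(): hands the job in; it is judged then, once.
The state is a dict: "t": time; "qpos": joint angles; "qvel": joint speeds; "joint_torque": joint torques, N m; "position": TCP position; "orientation": TCP orientation; "force": force on the tool from outside, world axes, zero at the start; "moment": the same for the moment, N m; "width": finger opening in m; "grasp_force": force on a finger pad.
Only numpy, scipy, OpenCV 4.12 (cv2) and the standard library are available. Lean on these libraries where they do the work, as an engineer would, in place of code of your own. Each camera call takes 0.05 s, during which the arm holds its last target. There are 200 camera calls.

## Working session

There is one attempt and no reset: what is moved stays moved. The work goes in short steps, Python scripts to look and compute and a tool call to move; the robot and the scene stay as the last step left them, time stands still between calls to the robot, and variables do not carry over. Pictures are saved under pics/ and viewed, at most 10 in all, crops included, and the job is handed in when it is done.

Besides the shell and the picture viewer there is one more tool, called in YAML: its name, and indented under it one key for each argument. carry_out: Moves the arm, as the interface text tells. Its arguments: {"type":"object","properties":{"moves":{"type":"array","items":{"type":"array","items":{"type":"array","items":{"type":"number","minimum":-1,"maximum":1}}}}},"required":["moves"]}

```bash
mkdir -p pics; ls
python3 - <<'E'
from cell import robot
import cv2,numpy as np
print(robot.pinch_z, robot.read_state())
for n in("side","top"):
    s=robot.snapshot(n); cv2.imwrite(f"pics/{n}0.png",s["image"]); np.savez(f"{n}0.npz",**s)
    print(n,s["fx"],s["cx"],s["cy"],s["rvec"],s["tvec"])
E
```

```text
pics
0.0187 {'t': 0.0, 'qpos': array([-7.39976283e+01,  3.02795534e+01,  8.21587950e+01, -7.31445636e-04,
        6.76890108e+01, -1.02258705e+01]), 'qvel': array([ 0.08253147, -0.03323517,  0.02076511, -0.02753775,  0.02491899,
        0.01006974]), 'joint_torque': array([-1.44059363e-04, -4.40043354e+01, -1.76594746e+01,  6.33219467e-02,
        5.83412696e-02, -1.84262744e-04]), 'position': array([ 0.27602547, -0.55983418,  0.19395205]), 'orientation': array([-1.79874544e+02, -2.19446199e-02,  2.62284967e+01]), 'force': array([ 0.34125545,  0.03093454, -0.03425147]), 'moment': array([-0.0229619 , -0.03933982,  0.02390911]), 'grasp_force': 0.0, 'width': 0.08722765567298145}
side 514.1125943586327 320.310993735177 239.20392510212343 [ 0.99301485 -2.54468824  0.91960531] [0.40550948 0.32124391 0.89094378]
top 604.9839637525895 314.3300163723442 235.65431639079412 [ 2.20699132 -2.17540117  0.07406334] [-0.00287646  0.51014117  1.40698271]
```

View pics/side0.png

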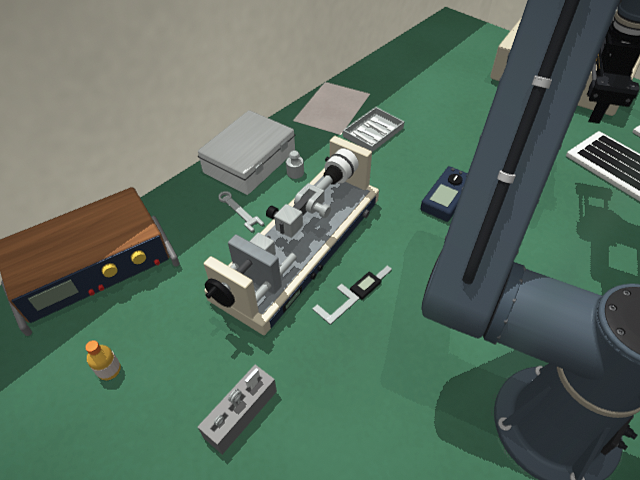

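View pics/top0.png

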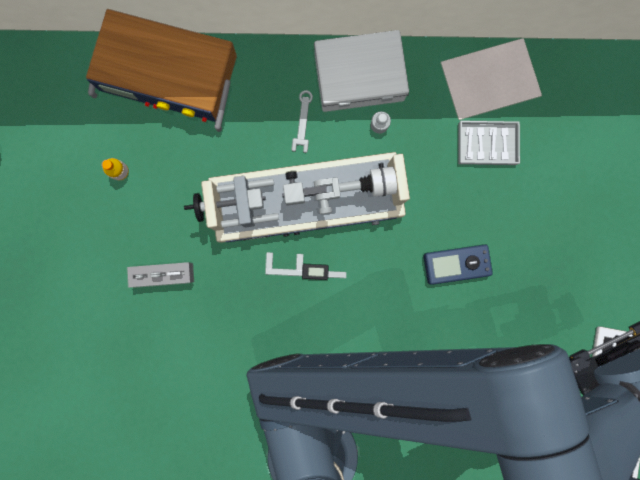

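The side view shows the holder at about (238,408) and the fork at about (310,200). The top view shows the holder at (160,275) and the fork and pin near (325,195). I'll enlarge both areas.

Run:
```python
import cv2,numpy as np
S=cv2.imread("pics/side0.png");T=cv2.imread("pics/top0.png")
def c(I,x,y,w,h): return cv2.resize(I[y:y+h,x:x+w],(400,300),interpolation=cv2.INTER_CUBIC)
# side fork 100x75 (x4), side holder, top fork 80x60 (x5), top holder
o=np.vstack([np.hstack([c(S,265,160,80,60),c(S,195,360,100,75)]),np.hstack([c(T,285,165,80,60),c(T,120,245,80,60)])])
cv2.imwrite("pics/crops0.png",o)
```

```text
(no output)
```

View pics/crops0.png

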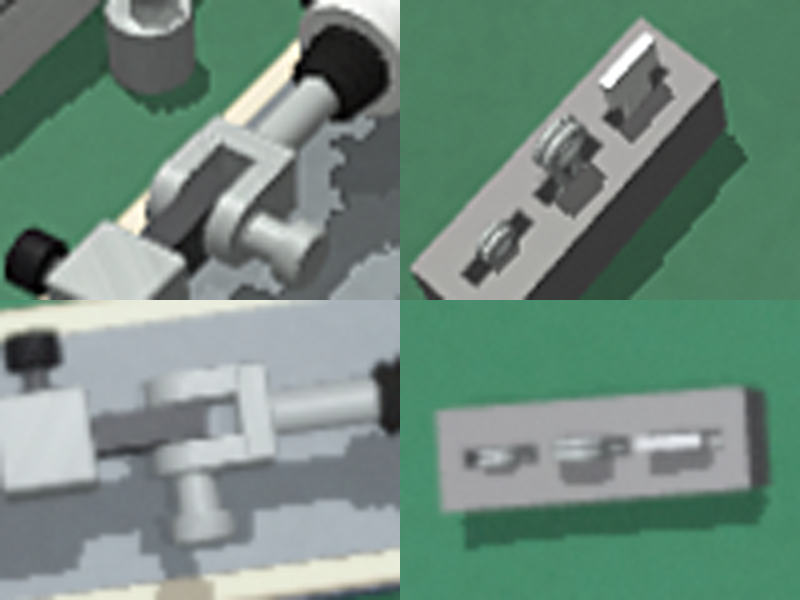

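Crops:
- **Fork (top view):** the pin is drawn out, with its head face at about (325.5,213).
- **Holder:** the large clip is in the middle slot, about (155.5,275) from the top and (235,395) from the side. The small clip is on the +y side and the specimen on the −y side.

Next I'll measure from the depth clouds of both views.

```bash
cat > h.py <<'E'
import cv2,numpy as np
def cloud(s):
    z=s["z_map"];v,u=np.indices(z.shape)
    P=np.dstack([(u-s["cx"])/s["fx"]*z,(v-s["cy"])/s["fy"]*z,z]).reshape(-1,3)
    R=cv2.Rodrigues(np.asarray(s["rvec"]))[0]
    W=(P-np.asarray(s["tvec"]).ravel())@R
    W[z.ravel()==0]=np.nan
    return W.reshape(480,640,3)
def ray_at(s,u,v,h):
    R=cv2.Rodrigues(np.asarray(s["rvec"]))[0];c=-R.T@np.asarray(s["tvec"]).ravel()
    d=R.T@np.array([(u-s["cx"])/s["fx"],(v-s["cy"])/s["fy"],1]);return c+d*(h-c[2])/d[2]
def tri(ss,uvs):
    A=np.zeros((3,3));b=np.zeros(3)
    for s,(u,v) in zip(ss,uvs):
        R=cv2.Rodrigues(np.asarray(s["rvec"]))[0];c=-R.T@np.asarray(s["tvec"]).ravel()
        d=R.T@np.array([(u-s["cx"])/s["fx"],(v-s["cy"])/s["fy"],1]);d/=np.linalg.norm(d)
        M=np.eye(3)-np.outer(d,d);A+=M;b+=M@c
    return np.linalg.solve(A,b)
E
python3 - <<'E'
from h import *
S=dict(np.load("side0.npz"));T=dict(np.load("top0.npz"))
np.set_printoptions(precision=4,suppress=True)
CS,CT=cloud(S),cloud(T)
def rect(C,x,y,w,h,lo,hi,l):
    p=C[y:y+h,x:x+w].reshape(-1,3);p=p[(p[:,2]>lo)&(p[:,2]<hi)]
    r=cv2.minAreaRect((p[:,:2]*1000).astype(np.float32));print(l,len(p),r,"z",np.median(p[:,2]))
rect(CT,120,255,80,45,.045,.058,"holder T");rect(CS,195,360,90,90,.045,.058,"holder S")
rect(CT,195,150,220,95,.045,.165,"tester T");rect(CS,200,130,190,210,.149,.16,"brk S");rect(CT,195,150,220,95,.149,.16,"brk T")
for C,n,b in((CT,"T",(120,255,80,45)),(CS,"S",(195,360,90,90))):
    x,y,w,h=b;p=C[y:y+h,x:x+w].reshape(-1,3);p=p[p[:,2]>.062]
    _,lab,cen=cv2.kmeans(p[:,:2].astype(np.float32),3,None,(3,50,1e-6),5,0)
    for k in range(3):
        q=p[lab.ravel()==k];print(n,len(q),q.mean(0),q.min(0),q.max(0))
print("head face bits T");
for v in range(176,216,3): print(v,[CT[v,u].round(4).tolist() for u in(324,326)])
E
```

```text
holder T 1059 ((414.6000061035156, 359.2281494140625), (46.17516326904297, 141.77235412597656), 5.20705509185791) z 0.051961031688331195
holder S 1895 ((414.4757995605469, 355.98138427734375), (48.57883071899414, 140.74452209472656), 5.125175952911377) z 0.05200446749550416
tester T 12947 ((594.9049682617188, 35.136749267578125), (156.207275390625, 462.9441833496094), 8.679213523864746) z 0.05499182669624361
brk S 1278 ((594.1337890625, 42.29742431640625), (100.9364242553711, 481.3783264160156), 8.828060150146484) z 0.1541715874577539
brk T 1291 ((596.356201171875, 36.02925109863281), (101.6789779663086, 457.5555725097656), 8.8340482711792) z 0.15368422080856012
T 49 [0.4147 0.3567 0.0874] [0.4104 0.3464 0.0788] [0.4196 0.3698 0.0947]
T 37 [0.4181 0.3173 0.0834] [0.4154 0.3031 0.0636] [0.4203 0.3317 0.0906]
T 20 [0.4107 0.4    0.0664] [0.4076 0.3921 0.0632] [0.4145 0.409  0.0717]
S 46 [0.41   0.3987 0.0655] [0.4062 0.3911 0.062 ] [0.4141 0.4061 0.0683]
S 142 [0.4168 0.3151 0.0786] [0.4133 0.2998 0.0623] [0.423  0.3285 0.0896]
S 129 [0.4129 0.3568 0.0823] [0.4086 0.3452 0.0635] [0.4192 0.3677 0.0934]
head face bits T
176 [[0.6467, -0.0158, 0.0484], [0.6469, -0.0204, 0.0478]]
179 [[0.6256, -0.0142, 0.1371], [0.6259, -0.0186, 0.1361]]
182 [[0.6196, -0.0144, 0.1336], [0.6187, -0.0186, 0.1399]]
185 [[0.6132, -0.0145, 0.1327], [0.6147, -0.0191, 0.123]]
188 [[0.6066, -0.0146, 0.1334], [0.6087, -0.0192, 0.1192]]
191 [[0.5999, -0.0146, 0.1341], [0.5994, -0.0189, 0.1385]]
194 [[0.5925, -0.0146, 0.141], [0.5931, -0.019, 0.1363]]
197 [[0.5858, -0.0147, 0.1424], [0.5866, -0.0191, 0.1364]]
200 [[0.5807, -0.015, 0.1307], [0.5805, -0.0193, 0.1327]]
203 [[0.5747, -0.0152, 0.126], [0.5744, -0.0194, 0.1289]]
206 [[0.5678, -0.0152, 0.1287], [0.568, -0.0195, 0.1283]]
209 [[0.5603, -0.0151, 0.1379], [0.5603, -0.0194, 0.1388]]
212 [[0.5543, -0.0153, 0.1336], [0.5544, -0.0196, 0.1331]]
215 [[nan, nan, nan], [0.5559, -0.0215, 0.0513]]
```

```bash
cat >> h.py <<'E'
from scipy.spatial.transform import Rotation as Ro
def to(st,target,yaw=None):
    R=Ro.from_euler('xyz',st["orientation"],degrees=True)
    d=R.inv().apply(np.asarray(target)-st["position"])/0.2
    print("pos",st["position"].round(4),"rpy",st["orientation"].round(2),"w",round(st["width"],4),"F",st["force"].round(1),"t",round(st["t"],2))
    print("shift fraction",d.round(4))
    if yaw is not None:
        print("turn fraction",((R.inv()*Ro.from_euler('xyz',[180,0,yaw],degrees=True)).as_rotvec()/1.5).round(4))
E
python3 - <<'E'
from h import *
from cell import robot
np.set_printoptions(precision=4,suppress=True)
S=dict(np.load("side0.npz"));T=dict(np.load("top0.npz"))
a=np.radians(8.8);ex=np.array([np.cos(a),np.sin(a)]);ey=np.array([-ex[1],ex[0]])
print("head T",ray_at(T,325.7,209,.122),"neck",ray_at(T,325.2,203,.122),"face T",ray_at(T,325.7,213.4,.13))
for n,C,b in(("T",cloud(T),(300,170,50,50)),("S",cloud(S),(265,160,80,60))):
    x,y,w,h=b;p=C[y:y+h,x:x+w].reshape(-1,3);t=np.c_[p[:,:2]@ex,p[:,:2]@ey,p[:,2]]
    for lo in np.arange(.53,.66,.006):
        q=t[(t[:,0]>lo)&(t[:,0]<lo+.006)&(t[:,2]>.105)&(t[:,2]<.15)&(abs(t[:,1]+.1025)<.035)]
        if len(q): print(n,lo.round(3),len(q),"y",q[:,1].min().round(4),q[:,1].max().round(4),"zmax",q[:,2].max().round(3))
print("ex dot",ex,ey)
st=robot.read_state();to(st,[.50,-.026,.195],98.8)
E
```

```text
head T [ 0.5621 -0.0191  0.122 ] neck [ 0.5752 -0.0178  0.122 ] face T [ 0.5516 -0.0191  0.13  ]
T 0.542 31 y -0.1154 -0.0913 zmax 0.138
T 0.548 36 y -0.1166 -0.0895 zmax 0.139
T 0.554 24 y -0.1169 -0.0903 zmax 0.14
T 0.56 22 y -0.1116 -0.0958 zmax 0.135
T 0.566 24 y -0.1124 -0.0944 zmax 0.134
T 0.572 75 y -0.1371 -0.0868 zmax 0.144
T 0.578 61 y -0.1372 -0.0873 zmax 0.144
T 0.584 84 y -0.1365 -0.0685 zmax 0.145
T 0.59 71 y -0.137 -0.0676 zmax 0.145
T 0.596 74 y -0.1358 -0.0679 zmax 0.144
T 0.602 76 y -0.1368 -0.0707 zmax 0.144
T 0.608 69 y -0.1374 -0.0871 zmax 0.142
T 0.614 30 y -0.1362 -0.0877 zmax 0.144
S 0.536 10 y -0.1154 -0.0929 zmax 0.135
S 0.542 70 y -0.1178 -0.091 zmax 0.139
S 0.548 36 y -0.1155 -0.0905 zmax 0.137
S 0.554 18 y -0.1136 -0.0938 zmax 0.136
S 0.56 24 y -0.1107 -0.0974 zmax 0.132
S 0.566 25 y -0.1345 -0.096 zmax 0.138
S 0.572 143 y -0.1373 -0.0872 zmax 0.142
S 0.578 67 y -0.1374 -0.0885 zmax 0.143
S 0.584 109 y -0.1361 -0.0688 zmax 0.142
S 0.59 60 y -0.1364 -0.0685 zmax 0.141
S 0.596 74 y -0.137 -0.068 zmax 0.141
S 0.602 66 y -0.1372 -0.0822 zmax 0.142
S 0.608 60 y -0.1368 -0.0875 zmax 0.142
S 0.614 16 y -0.1343 -0.0902 zmax 0.14
ex dot [0.9882 0.153 ] [-0.153   0.9882]
pos [ 0.276  -0.5599  0.1941] rpy [-179.89   -0.02   26.23] w 0.0875 F [-0.3 -0.8  0.4] t 0.1
shift fraction [ 2.1843 -1.8999 -0.0002]
turn fraction [-0.001  -0.001  -0.8444]
```

carry_out:
  moves:
    - [[0.1486,-0.1252,0,0,0,0,0],[0.1486,-0.1252,0,0,0,0,0],[0.1486,-0.1252,0,0,0,0,0],[0.1486,-0.1252,0,0,0,0,0],[0.1486,-0.1252,0,0,0,0,0],[0.1486,-0.1252,0,0,0,0,0],[0.1486,-0.1252,0,0,0,0,0],[0.1486,-0.1252,0,0,0,0,0]]

```text
t: 0.77
position: [0.4012, -0.2738, 0.1947]
orientation: [-180.0, 0.0, 26.2]
force: [0.2, 0.6, 0.6]
width: 0.0417
grasp_force: 0.0
```

carry_out:
  moves:
    - [[0.1486,-0.1252,0,0,0,0,0],[0.1486,-0.1252,0,0,0,0,0],[0.1486,-0.1252,0,0,0,0,0],[0.1486,-0.1252,0,0,0,0,0],[0.1486,-0.1252,0,0,0,0,0],[0.1486,-0.1252,0,0,0,0,0],[0.1486,-0.1252,0,0,0,0,0],[0,0,0,0,0,-0.0768,0]]

```text
t: 1.43
position: [0.5119, -0.0206, 0.1949]
orientation: [-179.9, -0.2, 33.2]
force: [0.8, 0.7, 0.3]
width: 0.0009
grasp_force: 0.0
```

carry_out:
  moves:
    - [[0,0,0,0,0,-0.0768,0],[0,0,0,0,0,-0.0768,0],[0,0,0,0,0,-0.0768,0],[0,0,0,0,0,-0.0768,0],[0,0,0,0,0,-0.0768,0],[0,0,0,0,0,-0.0768,0],[0,0,0,0,0,-0.0768,0],[0,0,0,0,0,-0.0768,0]]

```text
t: 2.1
position: [0.5098, -0.0265, 0.1946]
orientation: [-179.9, -0.0, 86.0]
force: [-0.5, 0.7, -0.7]
width: 0.0008
grasp_force: 0.0
```

carry_out:
  moves:
    - [[0,0,0,0,0,-0.0768,0],[0,0,0,0,0,-0.0768,0],[0,0,0,0,0,0,0],[0,0,0,0,0,0,0]]

```text
t: 2.43
position: [0.5098, -0.0265, 0.1947]
orientation: [-180.0, -0.0, 98.7]
force: [-0.3, -0.2, 0.1]
width: 0.0005
grasp_force: 0.0
```

Run:
```python
from h import *
from cell import robot
st=robot.read_state();to(st,[.51,-.0258,.108],98.8); print(st["qpos"].round(1))
```

```text
pos [ 0.5098 -0.0265  0.1947] rpy [-1.7996e+02 -2.0000e-02  9.8670e+01] w 0.0005 F [-0.3 -0.2  0.1] t 2.43
shift fraction [0.0033 0.0016 0.4334]
turn fraction [-0.0004 -0.0002 -0.0015]
[-15.5  21.5  98.3   0.   60.3 -24.2]
```

carry_out:
  moves:
    - [[0.0033,0,0.1083,0,0,-0.0015,0],[0,0,0.1083,0,0,0,0],[0,0,0.1083,0,0,0,0],[0,0,0.1083,0,0,0,0],[0,0.03,0,0,0,0,0],[0,0.03,0,0,0,0,0],[0,0.03,0,0,0,0,0],[0,0,0,0,0,0,0]]

```text
t: 3.1
position: [0.5313, -0.0236, 0.1099]
orientation: [179.7, 0.1, 98.9]
force: [0.9, -0.1, 0.2]
width: 0.0005
grasp_force: 0.0
```

carry_out:
  moves:
    - [[0,0.01,0,0,0,0,0],[0,0.01,0,0,0,0,0],[0,0.01,0,0,0,0,0],[0,0.01,0,0,0,0,0],[0,0.01,0,0,0,0,0],[0,0.01,0,0,0,0,0],[0,0.01,0,0,0,0,0],[0,0,0,0,0,0,0]]

```text
t: 3.77
position: [0.5422, -0.021, 0.1083]
orientation: [180.0, 0.0, 99.0]
force: [-0.3, -0.2, 0.1]
width: 0.0004
grasp_force: 0.0
```

carry_out:
  moves:
    - [[0,0.0075,0,0,0,0,0],[0,0.0075,0,0,0,0,0],[0,0.0075,0,0,0,0,0],[0,0,0,0,0,0,0]]

```text
t: 4.1
position: [0.5465, -0.0203, 0.1083]
orientation: [180.0, 0.0, 99.0]
force: [-0.6, 0.2, 0.7]
width: 0.0004
grasp_force: 0.0
```

Run:
```python
from h import *
from cell import robot
st=robot.read_state();to(st,[.51,-.0258,.108],98.8); print(st["moment"])
I=[robot.snapshot(n)["image"] for n in("side","top")]
def c(I,x,y,w,h): return cv2.resize(I[y:y+h,x:x+w],(400,300),interpolation=cv2.INTER_CUBIC)
cv2.imwrite("pics/c1.png",np.hstack([c(I[0],265,160,80,60),c(I[1],285,165,80,60)]))
```

```text
pos [ 0.5465 -0.0203  0.1083] rpy [1.7997e+02 1.0000e-02 9.8970e+01] w 0.0004 F [-0.6  0.2  0.7] t 4.1
shift fraction [ 0.0014 -0.1847  0.0016]
turn fraction [0.0003 0.0001 0.0019]
[-0.00635618 -0.0776341   0.05725997]
```

View pics/c1.png

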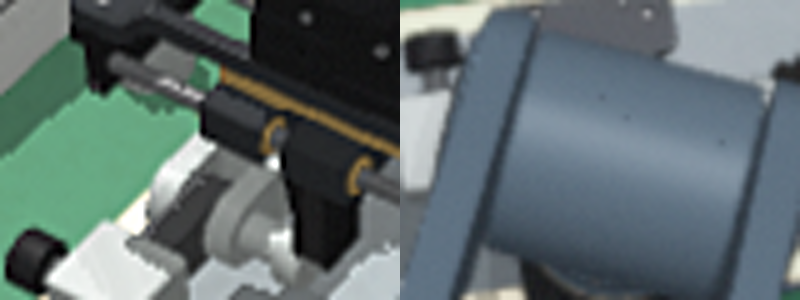

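The fingers (side crop about (325,200)) stand at the head's face; the top view is blocked by the arm. I'll keep pushing in small steps.

carry_out:
  moves:
    - [[0,0.0075,0,0,0,0,0],[0,0.0075,0,0,0,0,0],[0,0.0075,0,0,0,0,0]]

```text
t: 4.45
position: [0.5506, -0.0196, 0.1083]
orientation: [-180.0, -0.0, 99.0]
force: [-0.2, 0.0, 0.8]
width: 0.0004
grasp_force: 0.1
```

carry_out:
  moves:
    - [[0,0.0075,0,0,0,0,0],[0,0.0075,0,0,0,0,0],[0,0.0075,0,0,0,0,0]]

```text
t: 4.7
position: [0.5552, -0.0189, 0.1083]
orientation: [180.0, -0.0, 99.0]
force: [-0.5, -0.7, 0.5]
width: 0.0005
grasp_force: 0.3
```

carry_out:
  moves:
    - [[0,0.0075,0,0,0,0,0],[0,0.0075,0,0,0,0,0],[0,0.0075,0,0,0,0,0]]

```text
t: 4.95
position: [0.5596, -0.0182, 0.1083]
orientation: [-180.0, -0.0, 99.0]
force: [-0.6, -0.2, 0.5]
width: 0.0003
grasp_force: 0.3
```

Run:
```python
from h import *
from cell import robot
st=robot.read_state();to(st,[.51,-.0258,.108],98.8); print(st["moment"])
s=robot.snapshot("side");I=s["image"]
o=cv2.resize(I[170:235,285:372],(800,598),interpolation=cv2.INTER_CUBIC)
cv2.imwrite("pics/c2.png",o)
```

```text
pos [ 0.5596 -0.0182  0.1083] rpy [-180.     -0.     98.96] w 0.0003 F [-0.6 -0.2  0.5] t 4.95
shift fraction [ 0.001  -0.2507  0.0015]
turn fraction [-0.     -0.      0.0019]
[-0.01963607 -0.04874191 -0.0282209 ]
```

View pics/c2.png

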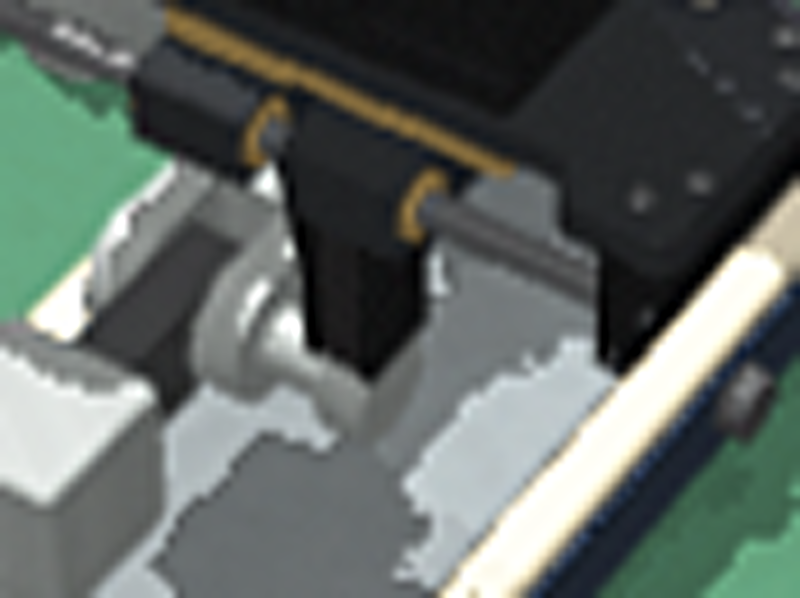

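The finger occludes the head, which hasn't moved (its bottom is still at about (325.5,217)), and no force shows. I'll check where the finger really is using depth.

Run:
```python
from h import *
from cell import robot
np.set_printoptions(precision=3,suppress=True)
a=np.radians(8.8);M=np.array([[np.cos(a),np.sin(a),0],[-np.sin(a),np.cos(a),0],[0,0,1]])
st=robot.read_state();print("tcp'",M@st["position"],st["orientation"])
C=cloud(robot.snapshot("side"))@M.T
C0=cloud(dict(np.load("side0.npz")))@M.T
for v in range(194,222,2): print(v,[(C[v,u].round(3).tolist()) for u in(320,324,328)],"|",C0[v,324])
```

```text
tcp' [ 0.551 -0.104  0.108] [179.968   0.008  98.965]
194 [[0.533, -0.067, 0.214], [0.525, -0.068, 0.216], [0.516, -0.069, 0.22]] | [ 0.574 -0.141  0.128]
196 [[nan, nan, nan], [0.524, -0.067, 0.213], [0.517, -0.069, 0.215]] | [ 0.574 -0.141  0.123]
198 [[0.553, -0.095, 0.168], [0.542, -0.094, 0.175], [0.515, -0.067, 0.212]] | [ 0.574 -0.141  0.117]
200 [[0.552, -0.094, 0.164], [0.542, -0.093, 0.17], [0.539, -0.104, 0.162]] | [ 0.574 -0.141  0.111]
202 [[0.553, -0.096, 0.156], [0.543, -0.095, 0.162], [0.539, -0.103, 0.157]] | [ 0.603 -0.184  0.052]
204 [[0.553, -0.096, 0.15], [0.543, -0.095, 0.157], [0.54, -0.105, 0.15]] | [ 0.555 -0.114  0.133]
206 [[0.554, -0.097, 0.142], [0.542, -0.093, 0.153], [0.54, -0.105, 0.144]] | [ 0.551 -0.107  0.135]
208 [[0.552, -0.095, 0.139], [0.542, -0.094, 0.146], [0.541, -0.106, 0.136]] | [ 0.547 -0.1    0.138]
210 [[0.555, -0.098, 0.13], [0.542, -0.093, 0.141], [0.542, -0.108, 0.128]] | [ 0.544 -0.097  0.137]
212 [[0.553, -0.095, 0.127], [0.544, -0.096, 0.131], [0.544, -0.111, 0.119]] | [ 0.545 -0.099  0.128]
214 [[0.551, -0.092, 0.125], [0.544, -0.097, 0.125], [0.543, -0.11, 0.114]] | [ 0.542 -0.093  0.13 ]
216 [[0.553, -0.096, 0.114], [0.543, -0.095, 0.12], [0.57, -0.15, 0.055]] | [ 0.543 -0.095  0.121]
218 [[0.582, -0.137, 0.052], [0.574, -0.141, 0.053], [0.567, -0.146, 0.054]] | [ 0.576 -0.144  0.05 ]
220 [[0.579, -0.133, 0.052], [0.572, -0.137, 0.053], [0.565, -0.143, 0.052]] | [ 0.571 -0.136  0.054]
```

Run:
```python
from h import *
from cell import robot
np.set_printoptions(precision=3,suppress=True)
s0=dict(np.load("side0.npz"));C0=cloud(s0)
p=C0[60:160,570:640].reshape(-1,3);d=np.linalg.norm(p[:,:2]-[.276,-.561],axis=1)
q=p[(d<.09)&(p[:,2]>.03)];print("start gripper zmin..",np.sort(q[:,2])[:25])
s=robot.snapshot("side");C=cloud(s);g=s["image"].max(2)<45
a=np.radians(8.8);M=np.array([[np.cos(a),np.sin(a),0],[-np.sin(a),np.cos(a),0],[0,0,1]])
C=C@M.T
k=g.copy();k[:195]=0;k[218:]=0;k[:,:314]=0;k[:,336:]=0
q=C[k];print(len(q),"dark finger z",np.sort(q[:,2])[:15],"x'",np.percentile(q[:,0],[2,98]),"y'",np.percentile(q[:,1],[2,98]))
```

```text
start gripper zmin.. [0.221 0.221 0.223 0.223 0.223 0.223 0.223 0.223 0.224 0.224 0.225 0.225
 0.225 0.225 0.225 0.225 0.225 0.226 0.226 0.226 0.227 0.227 0.227 0.228
 0.228]
181 dark finger z [0.138 0.139 0.139 0.139 0.14  0.14  0.14  0.141 0.141 0.142 0.142 0.142
 0.143 0.143 0.143] x' [0.516 0.558] y' [-0.112 -0.066]
```

Run:
```python
import cv2
from cell import robot
I=robot.snapshot("side")["image"];S0=cv2.imread("pics/side0.png")
import numpy as np
f=lambda A,x,y,w,h:cv2.resize(A[y:y+h,x:x+w],(400,400),interpolation=cv2.INTER_NEAREST)
cv2.imwrite("pics/c3.png",np.hstack([f(I,305,185,40,40),f(S0,560,50,80,80)]))
```

```text
(no output)
```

View pics/c3.png

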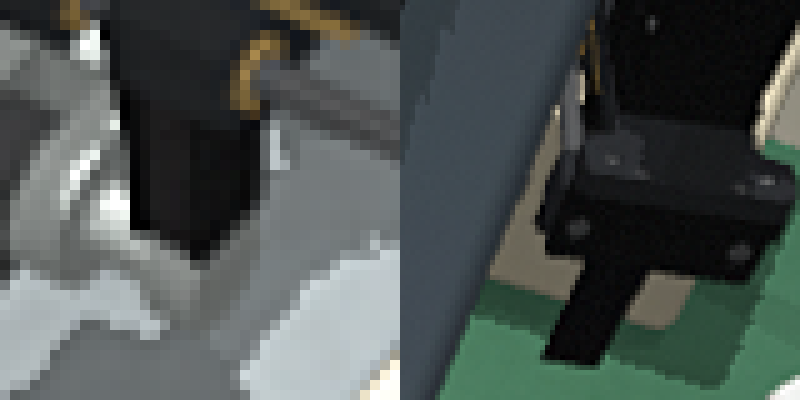

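The start picture confirms it: the fingertips are really about 28 mm above the reported TCP (tip at 0.221–0.223 with TCP at 0.194). So the finger slid over the head. I'll raise, back off, lower and push again.

carry_out:
  moves:
    - [[0,0,-0.025,0,0,0,0],[0,0,-0.025,0,0,0,0],[0,-0.1,0,0,0,0,0],[0,-0.1,0,0,0,0,0],[0,0,0.07,0,0,0,0],[0,0,0.07,0,0,0,0],[0,0,0.035,0,0,0,0],[0,0,0,0,0,0,0]]

```text
t: 5.82
position: [0.519, -0.0243, 0.0824]
orientation: [-179.9, -0.1, 99.0]
force: [0.1, -0.3, 0.5]
width: 0.0004
grasp_force: 0.0
```

carry_out:
  moves:
    - [[0,0.02,0,0,0,0,0],[0,0.02,0,0,0,0,0],[0,0.01,0,0,0,0,0],[0,0.01,0,0,0,0,0],[0,0.01,0,0,0,0,0],[0,0.01,0,0,0,0,0]]

```text
t: 6.32
position: [0.5361, -0.0219, 0.0836]
orientation: [180.0, 0.0, 99.0]
force: [-0.0, -0.4, 1.0]
width: 0.0
grasp_force: 0.0
```

carry_out:
  moves:
    - [[0,0.0075,0,0,0,0,0],[0,0.0075,0,0,0,0,0],[0,0.0075,0,0,0,0,0],[0,0.0075,0,0,0,0,0]]

```text
t: 6.65
position: [0.5417, -0.021, 0.0833]
orientation: [-180.0, -0.0, 99.0]
force: [0.8, 0.5, -0.2]
width: 0.0004
grasp_force: 0.0
```

carry_out:
  moves:
    - [[0,0.0075,0,0,0,0,0],[0,0.0075,0,0,0,0,0],[0,0.0075,0,0,0,0,0]]

```text
t: 6.9
position: [0.5448, -0.0204, 0.083]
orientation: [-179.8, -0.0, 99.0]
force: [-2.1, -0.5, 0.8]
width: 0.0002
grasp_force: 1.4
```

carry_out:
  moves:
    - [[0,0.0075,0,0,0,0,0],[0,0.0075,0,0,0,0,0]]

```text
t: 7.07
position: [0.5481, -0.0199, 0.083]
orientation: [-179.9, -0.0, 99.0]
force: [-2.5, -1.8, -0.6]
width: 0.0002
grasp_force: 1.4
```

carry_out:
  moves:
    - [[0,0.0075,0,0,0,0,0],[0,0.0075,0,0,0,0,0]]

```text
t: 7.23
position: [0.5517, -0.0193, 0.0832]
orientation: [-179.9, -0.0, 99.0]
force: [-3.2, -0.8, 0.4]
width: 0.0003
grasp_force: 1.4
```

carry_out:
  moves:
    - [[0,0.0075,0,0,0,0,0],[0,0.0075,0,0,0,0,0],[0,0.0075,0,0,0,0,0]]

```text
t: 7.48
position: [0.5565, -0.0186, 0.0833]
orientation: [-180.0, -0.0, 99.0]
force: [-3.2, -2.1, 0.3]
width: 0.0004
grasp_force: 1.3
```

carry_out:
  moves:
    - [[0,0.005,0,0,0,0,0],[0,0.005,0,0,0,0,0]]

```text
t: 7.65
position: [0.5586, -0.0183, 0.0833]
orientation: [180.0, -0.0, 99.0]
force: [-2.7, -0.4, 0.7]
width: 0.0007
grasp_force: 1.3
```

carry_out:
  moves:
    - [[0,0.005,0,0,0,0,0],[0,0.005,0,0,0,0,0]]

```text
t: 7.82
position: [0.5605, -0.018, 0.0833]
orientation: [-180.0, -0.0, 99.0]
force: [-2.3, -1.6, 0.8]
width: 0.0004
grasp_force: 1.3
```

carry_out:
  moves:
    - [[0,0.005,0,0,0,0,0],[0,0.004,0,0,0,0,0]]

```text
t: 7.98
position: [0.5623, -0.0177, 0.0833]
orientation: [180.0, -0.0, 99.0]
force: [-2.4, -1.2, -0.4]
width: 0.0007
grasp_force: 1.3
```

carry_out:
  moves:
    - [[0,0.004,0,0,0,0,0],[0,0.002,0,0,0,0,0]]

```text
t: 8.15
position: [0.563, -0.0176, 0.0832]
orientation: [-179.9, -0.0, 99.0]
force: [-3.1, -1.8, 0.4]
width: 0.0004
grasp_force: 1.9
```

carry_out:
  moves:
    - [[0,0.002,0,0,0,0,0],[0,0,0,0,0,0,0]]

```text
t: 8.32
position: [0.563, -0.0176, 0.0831]
orientation: [-179.9, -0.0, 99.0]
force: [-4.8, -0.9, 0.5]
width: 0.0005
grasp_force: 2.2
```

carry_out:
  moves:
    - [[0,0.002,0,0,0,0,0],[0,0,0,0,0,0,0]]

```text
t: 8.48
position: [0.563, -0.0175, 0.0831]
orientation: [-179.9, -0.0, 99.0]
force: [-5.3, -1.8, -0.3]
width: 0.0005
grasp_force: 2.6
```

The pin is home: position steady at x'≈0.5537 with force rising to 5 N. To locate the groove by touch, I'll touch the far cheek's outer face on the fork arm, beside the pin.

carry_out:
  moves:
    - [[0,-0.02,0,0,0,0,0],[0,0,-0.12,0,0,0,0],[0,0,-0.12,0,0,0,0],[0,0,-0.11,0,0,0,0],[0,0,0,0,0,0,0],[-0.061,0.11,0,0,0,0,0],[-0.061,0.11,0,0,0,0,0],[0,0.11,0,0,0,0,0]]

```text
t: 9.15
position: [0.632, -0.0337, 0.1539]
orientation: [179.7, 0.1, 98.9]
force: [0.9, -0.1, -0.4]
width: 0.0007
grasp_force: 0.0
```

carry_out:
  moves:
    - [[0,0.12,0,0,0,0,0],[0,0,0,0,0,0,0],[0,0,0,0,0,0,0]]

```text
t: 9.4
position: [0.6545, -0.0279, 0.1527]
orientation: [179.9, 0.0, 99.0]
force: [-0.4, -0.8, -0.1]
width: 0.0006
grasp_force: 0.0
```

```bash
cat >> h.py <<'E'
a=np.radians(8.8);M=np.array([[np.cos(a),np.sin(a),0],[-np.sin(a),np.cos(a),0],[0,0,1]])
E
python3 - <<'E'
from h import *
from cell import robot
st=robot.read_state();print("tcp'",(M@st["position"]).round(4))
to(st,M.T@np.array([.640,-.128,.153]),98.8)
I=[robot.snapshot(n)["image"] for n in("side","top")]
def c(I,x,y,w,h): return cv2.resize(I[y:y+h,x:x+w],(400,300),interpolation=cv2.INTER_CUBIC)
cv2.imwrite("pics/c4.png",np.hstack([c(I[0],265,160,80,60),c(I[1],285,150,80,60)]))
E
```

```text
tcp' [ 0.6425 -0.1277  0.1527]
pos [ 0.6545 -0.0279  0.1527] rpy [1.7988e+02 1.0000e-02 9.9000e+01] w 0.0006 F [-0.4 -0.8 -0.1] t 9.4
shift fraction [-0.0015 -0.0126 -0.0015]
turn fraction [0.0014 0.0001 0.0023]
```

View pics/c4.png

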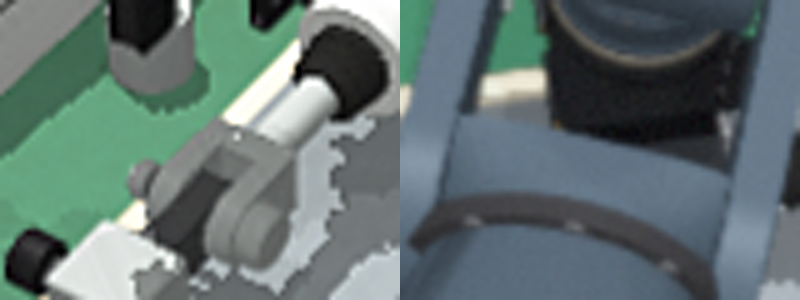

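The side crop shows the head against the near cheek (260,235) and the tail protruding past the far cheek at (143,178), so the pin is home.

carry_out:
  moves:
    - [[0,0,0.1,0,0,0.0023,0],[0,0,0.1,0,0,0,0],[0,0,0.11,0,0,0,0],[0,-0.03,0,0,0,0,0],[0,-0.025,0,0,0,0,0],[0,-0.005,0,0,0,0,0],[0,-0.005,0,0,0,0,0]]

```text
t: 10.08
position: [0.6405, -0.0304, 0.093]
orientation: [179.9, 0.1, 98.7]
force: [1.2, -0.8, -0.6]
width: 0.0005
grasp_force: 0.0
```

carry_out:
  moves:
    - [[0,-0.005,0,0,0,0,0],[0,-0.005,0,0,0,0,0],[0,-0.005,0,0,0,0,0]]

```text
t: 10.33
position: [0.6389, -0.0307, 0.0926]
orientation: [179.7, 0.1, 98.7]
force: [2.3, 1.3, 0.8]
width: 0.0001
grasp_force: 1.6
```

carry_out:
  moves:
    - [[0,-0.005,0,0,0,0,0],[0,-0.005,0,0,0,0,0]]

```text
t: 10.5
position: [0.639, -0.0307, 0.0927]
orientation: [179.5, 0.1, 98.7]
force: [7.6, 2.7, -0.3]
width: 0.0001
grasp_force: 3.8
```

Touch result: the far cheek contact is at x' = 0.6268, which gives a finger half-thickness of 9.55 mm and the groove at x' ≈ 0.6216. Now back off, lift and plan the trip to the holder.

carry_out:
  moves:
    - [[0,0.02,0,0,0,0,0],[0,0.02,0,0,0,0,0],[0,0,-0.12,0,0,0,0],[0,0,-0.12,0,0,0,0],[0,0,-0.12,0,0,0,0],[0,0,0,0,0,0,0],[0,0,0,0,0,0,0]]

```text
t: 11.08
position: [0.6435, -0.0299, 0.1646]
orientation: [179.9, 0.1, 98.8]
force: [-0.6, 0.1, -0.9]
width: 0.0005
grasp_force: 0.0
```

Run:
```python
from h import *
from cell import robot
st=robot.read_state();print("tcp'",(M@st["position"]).round(4))
to(st,[.414,.357,.165],95.15)
```

```text
tcp' [ 0.6314 -0.128   0.1646]
pos [ 0.6435 -0.0299  0.1646] rpy [1.7991e+02 6.0000e-02 9.8780e+01] w 0.0005 F [-0.6  0.1 -0.9] t 11.08
shift fraction [ 2.0872 -0.839  -0.0058]
turn fraction [0.001  0.0007 0.0422]
```

carry_out:
  moves:
    - [[0.174,-0.07,0,0,0,0,0],[0.174,-0.07,0,0,0,0,0],[0.174,-0.07,0,0,0,0,0],[0.174,-0.07,0,0,0,0,0],[0.174,-0.07,0,0,0,0,0],[0.174,-0.07,0,0,0,0,0.4],[0.174,-0.07,0,0,0,0,0.4],[0.174,-0.07,0,0,0,0,0.4]]

```text
t: 11.75
position: [0.4872, 0.2291, 0.1616]
orientation: [-179.7, 0.0, 98.7]
force: [0.4, 0.8, -0.0]
width: 0.0136
grasp_force: 0.0
```

carry_out:
  moves:
    - [[0.174,-0.07,0,0,0,0,0.4],[0.174,-0.07,0,0,0,0,0.4],[0.174,-0.07,0,0,0,0,0.4],[0.174,-0.07,0,0,0,0,0.4],[0,0,0,0,0,0.0422,0.4],[0,0,0,0,0,0,0.4],[0,0,0,0,0,0,0.4]]

```text
t: 12.33
position: [0.4122, 0.3569, 0.162]
orientation: [-179.8, 0.1, 95.3]
force: [-0.2, 0.7, 0.2]
width: 0.0345
grasp_force: 0.0
```

Run:
```python
from h import *
from cell import robot
st=robot.read_state()
to(st,[.414,.357,.037],95.15)
s=robot.snapshot("side");I=s["image"]
cv2.imwrite("pics/c5.png",cv2.resize(I[310:430,180:310],(650,600),interpolation=cv2.INTER_CUBIC))
```

```text
pos [0.4122 0.3569 0.162 ] rpy [-1.7984e+02  1.1000e-01  9.5290e+01] w 0.0345 F [-0.2  0.7  0.2] t 12.33
shift fraction [6.00e-04 1.07e-02 6.25e-01]
turn fraction [-0.0018  0.0013  0.0017]
```

View pics/c5.png

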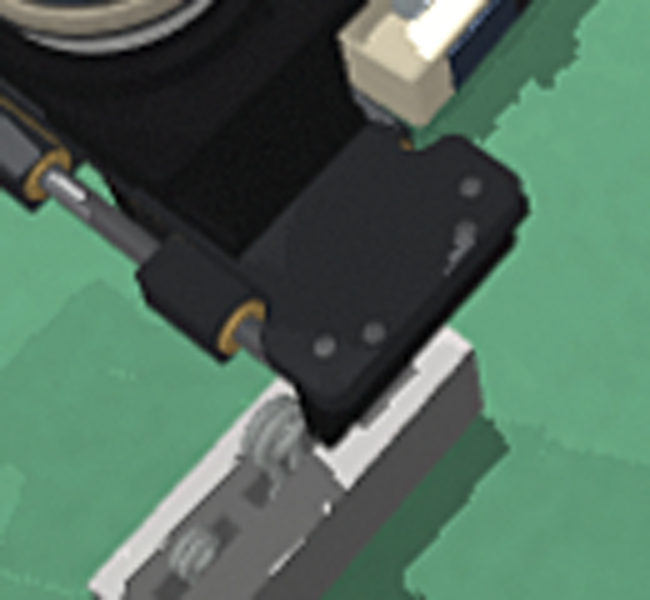

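The side view shows the gripper above the holder, with the big clip standing at crop (275,440) and its neighbours untouched. I'll descend in steps, watching the force.

carry_out:
  moves:
    - [[0,0.0107,0.12,-0.0018,0.0013,0,0.4],[0,0,0.12,0,0,0,0.4],[0,0,0.12,0,0,0,0.4],[0,0,0.12,0,0,0,0.4],[0,0,0.07,0,0,0,0.4],[0,0,0.03,0,0,0,0.4],[0,0,0,0,0,0,0.4]]

```text
t: 12.97
position: [0.4154, 0.3561, 0.0456]
orientation: [-180.0, -0.0, 95.0]
force: [-0.3, 0.7, 0.8]
width: 0.0349
grasp_force: 0.0
```

Run:
```python
from h import *
from cell import robot
np.set_printoptions(precision=3,suppress=True)
st=robot.read_state()
to(st,[.414,.357,.037],95.15)
for n,b in(("side",(195,320,90,120)),("top",(120,230,80,70))):
    s=robot.snapshot(n);C=cloud(s);x,y,w,h=b;p=C[y:y+h,x:x+w].reshape(-1,3);g=s["image"][y:y+h,x:x+w].max(2).ravel()<50
    q=p[g&(np.hypot(p[:,0]-.414,p[:,1]-.357)<.06)&(p[:,2]<.12)&(p[:,2]>.055)]
    print(n,len(q),np.sort(q[:,2])[:12])
```

```text
pos [0.415 0.356 0.046] rpy [-179.95   -0.01   95.05] w 0.0349 F [-0.3  0.7  0.8] t 12.97
shift fraction [ 0.005 -0.006  0.043]
turn fraction [-0.001 -0.    -0.001]
side 25 [0.077 0.078 0.079 0.081 0.082 0.083 0.085 0.086 0.086 0.087 0.09  0.091]
top 2 [0.106 0.112]
```

carry_out:
  moves:
    - [[0.004,-0.003,0.024,0,0,0,0.4],[0,0,0.024,0,0,0,0.4],[0,0,0,0,0,0,0],[0,0,0,0,0,0,0],[0,0,0,0,0,0,0],[0,0,0,0,0,0,0],[0,0,0,0,0,0,0],[0,0,0,0,0,0,0]]

```text
t: 13.73
position: [0.4153, 0.3588, 0.0379]
orientation: [179.8, -0.1, 95.1]
force: [-0.4, -0.5, 0.7]
width: 0.0095
grasp_force: 30.0
```

carry_out:
  moves:
    - [[0,0,0,0,0,0,0],[0,0,0,0,0,0,0],[0,0,0,0,0,0,0],[0,0,0,0,0,0,0]]

```text
t: 14.07
position: [0.4153, 0.3587, 0.0378]
orientation: [179.8, -0.1, 95.1]
force: [0.2, 0.0, 1.2]
width: 0.0101
grasp_force: 30.0
```

carry_out:
  moves:
    - [[0,0,-0.06,0,0,0,0],[0,0,-0.12,0,0,0,0],[0,0,-0.15,0,0,0,0],[0,0,-0.15,0,0,0,0],[0,0,-0.15,0,0,0,0],[0,0,-0.15,0,0,0,0],[0,0,-0.13,0,0,0,0],[0,0,0,0,0,0,0]]

```text
t: 14.73
position: [0.4176, 0.36, 0.2252]
orientation: [179.3, -0.4, 95.2]
force: [0.2, 0.5, -0.5]
width: 0.0096
grasp_force: 30.0
```

Run:
```python
from h import *
from cell import robot
st=robot.read_state()
to(st,M.T@np.array([.6216,-.1035,.22]),98.8)
```

```text
pos [0.4176 0.36   0.2252] rpy [179.26  -0.38  95.15] w 0.0096 F [ 0.2  0.5 -0.5] t 14.73
shift fraction [-1.9243  0.8931  0.0247]
turn fraction [ 0.0087 -0.0041 -0.0425]
```

carry_out:
  moves:
    - [[-0.16,0.0744,0,0,0,0,0],[-0.16,0.0744,0,0,0,0,0],[-0.16,0.0744,0,0,0,0,0],[-0.16,0.0744,0,0,0,0,0],[-0.16,0.0744,0,0,0,0,0],[-0.16,0.0744,0,0,0,0,0],[-0.16,0.0744,0,0,0,0,0],[-0.16,0.0744,0,0,0,0,0]]

```text
t: 15.4
position: [0.5558, 0.1122, 0.2183]
orientation: [180.0, -0.1, 95.1]
force: [0.5, 0.2, -0.9]
width: 0.0098
grasp_force: 30.0
```

carry_out:
  moves:
    - [[-0.16,0.0744,0,0,0,0,0],[-0.16,0.0744,0,0,0,0,0],[-0.16,0.0744,0,0,0,0,0],[-0.16,0.0744,0,0,0,0,0],[0,0,0,0,0,-0.0425,0],[0,0,0,0,0,0,0],[0,0,0,0,0,0,0],[0,0,0,0,0,0,0]]

```text
t: 16.07
position: [0.6256, -0.0072, 0.2185]
orientation: [180.0, -0.2, 98.8]
force: [-0.3, 0.6, -1.3]
width: 0.0098
grasp_force: 30.0
```

Run:
```python
from h import *
from cell import robot
np.set_printoptions(precision=3,suppress=True)
st=robot.read_state();print("tcp'",M@st["position"])
to(st,M.T@np.array([.6216,-.1035,.18]),98.8)
I=robot.snapshot("side")["image"]
cv2.imwrite("pics/c6.png",cv2.resize(I[120:220,255:355],(600,600),interpolation=cv2.INTER_CUBIC))
```

```text
tcp' [ 0.617 -0.103  0.219]
pos [ 0.626 -0.007  0.218] rpy [179.97  -0.17  98.77] w 0.0098 F [-0.3  0.6 -1.3] t 16.07
shift fraction [-0.004  0.022  0.193]
turn fraction [ 0.    -0.002 -0.   ]
```

View pics/c6.png

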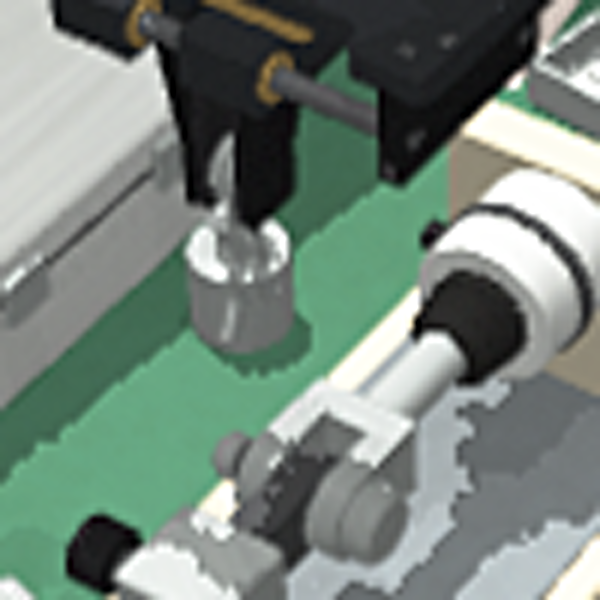

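The coil is held between the fingers at crop (220,170), legs hanging free at about (240,230), and the tail is visible at (232,452). I'll move over the groove and measure the clip numerically.

carry_out:
  moves:
    - [[-0.004,0.011,0.06,0,0,0,0],[0,0.011,0.06,0,0,0,0],[0,0,0.06,0,0,0,0],[0,0,0,0,0,0,0],[0,0,0,0,0,0,0]]

```text
t: 16.53
position: [0.6302, -0.0076, 0.1816]
orientation: [-180.0, -0.2, 98.8]
force: [0.6, -1.2, -1.0]
width: 0.0095
grasp_force: 30.0
```

Run:
```python
from h import *
from cell import robot
np.set_printoptions(precision=3,suppress=True)
st=robot.read_state();print("tcp'",(M@st["position"]).round(4))
to(st,M.T@np.array([.6216,-.1035,.18]),98.8)
s=robot.snapshot("side");C=cloud(s)@M.T;I=s["image"]
k=(abs(C[...,0]-.6216)<.02)&(abs(C[...,1]+.1035)<.03)&(C[...,2]>.145)&(C[...,2]<.25)&(I.max(2)>70)
v,u=np.nonzero(k);q=C[k];print(len(q),q.min(0),q.max(0),q.mean(0))
for r in np.unique(v): 
    p=C[r][k[r]];print(r,u[v==r].min(),u[v==r].max(),"n",len(p),"x'",p[:,0].mean().round(4),"y'",p[:,1].min().round(4),p[:,1].max().round(4),"z",p[:,2].mean().round(3))
```

```text
tcp' [ 0.622 -0.104  0.182]
pos [ 0.63  -0.008  0.182] rpy [-179.96   -0.17   98.82] w 0.0095 F [ 0.6 -1.2 -1. ] t 16.53
shift fraction [ 0.002 -0.     0.008]
turn fraction [-0.    -0.002  0.   ]
130 [ 0.606 -0.119  0.157] [ 0.636 -0.093  0.247] [ 0.62  -0.102  0.195]
152 283 283 n 1 x' 0.6363 y' -0.0942 -0.0942 z 0.247
156 284 292 n 2 x' 0.6298 y' -0.1065 -0.0944 z 0.235
157 291 292 n 2 x' 0.6246 y' -0.1046 -0.1044 z 0.232
158 291 292 n 2 x' 0.6217 y' -0.1015 -0.0997 z 0.234
159 290 292 n 3 x' 0.6231 y' -0.1015 -0.1001 z 0.231
160 290 293 n 4 x' 0.6204 y' -0.1002 -0.0979 z 0.231
161 289 292 n 4 x' 0.6218 y' -0.0984 -0.0958 z 0.229
162 289 303 n 5 x' 0.6184 y' -0.1178 -0.0953 z 0.226
163 289 303 n 6 x' 0.6178 y' -0.1162 -0.0952 z 0.224
164 290 303 n 4 x' 0.6166 y' -0.1186 -0.0945 z 0.221
165 290 303 n 4 x' 0.6165 y' -0.1175 -0.0941 z 0.219
166 291 293 n 3 x' 0.6194 y' -0.0995 -0.0965 z 0.217
167 287 293 n 3 x' 0.6227 y' -0.0992 -0.0945 z 0.213
168 289 293 n 3 x' 0.622 y' -0.0987 -0.0977 z 0.21
169 292 293 n 2 x' 0.6208 y' -0.1004 -0.1003 z 0.206
170 292 293 n 2 x' 0.6214 y' -0.1018 -
[... 302 characters left out ...]
 -0.1133 -0.0999 z 0.184
177 293 298 n 5 x' 0.6191 y' -0.114 -0.1008 z 0.182
178 292 298 n 6 x' 0.6194 y' -0.1127 -0.0968 z 0.179
179 292 298 n 6 x' 0.62 y' -0.1133 -0.0983 z 0.176
180 292 299 n 6 x' 0.619 y' -0.116 -0.0964 z 0.174
181 292 300 n 7 x' 0.619 y' -0.1175 -0.0974 z 0.17
182 293 300 n 5 x' 0.6178 y' -0.1162 -0.0964 z 0.168
183 293 294 n 2 x' 0.6178 y' -0.0976 -0.0958 z 0.173
184 293 294 n 2 x' 0.6192 y' -0.1 -0.0963 z 0.168
185 292 294 n 3 x' 0.6196 y' -0.0987 -0.0956 z 0.166
186 292 294 n 3 x' 0.6194 y' -0.0974 -0.0952 z 0.164
187 292 293 n 2 x' 0.6202 y' -0.096 -0.095 z 0.161
188 292 293 n 2 x' 0.6188 y' -0.0942 -0.0928 z 0.161
189 292 293 n 2 x' 0.619 y' -0.0947 -0.0926 z 0.158
```

The clip sits about 2.5 mm towards −y' of the pin axis, so I'll correct that and descend to just above contact.

carry_out:
  moves:
    - [[0.0125,0,0.01,0,0,0,0],[0,0,0.04,0,0,0,0],[0,0,0.04,0,0,0,0],[0,0,0.04,0,0,0,0],[0,0,0.03,0,0,0,0],[0,0,0.02,0,0,0,0],[0,0,0,0,0,0,0]]

```text
t: 17.17
position: [0.6302, -0.0057, 0.1459]
orientation: [180.0, -0.2, 98.8]
force: [0.2, 0.1, -0.3]
width: 0.0096
grasp_force: 30.0
```

Run:
```python
from h import *
from cell import robot
np.set_printoptions(precision=3,suppress=True)
st=robot.read_state();print("tcp'",(M@st["position"]).round(4))
to(st,M.T@np.array([.6216,-.101,.145]),98.8)
```

```text
tcp' [ 0.622 -0.102  0.146]
pos [ 0.63  -0.006  0.146] rpy [179.99  -0.15  98.79] w 0.0096 F [ 0.2  0.1 -0.3] t 17.17
shift fraction [ 0.005 -0.002  0.005]
turn fraction [ 0.    -0.002 -0.   ]
```

carry_out:
  moves:
    - [[0.003,-0.001,0.01,0,0,0,0],[0,0,0.01,0,0,0,0],[0,0,0.01,0,0,0,0],[0,0,0.01,0,0,0,0]]

```text
t: 17.5
position: [0.6314, -0.0058, 0.14]
orientation: [179.8, -0.0, 98.8]
force: [-1.2, -1.7, 2.1]
width: 0.01
grasp_force: 30.0
```

carry_out:
  moves:
    - [[0,0,0.0075,0,0,0,0],[0,0,0.0075,0,0,0,0],[0,0,0.0075,0,0,0,0]]

```text
t: 17.75
position: [0.6315, -0.006, 0.1356]
orientation: [179.8, 0.0, 98.8]
force: [-0.5, -3.0, 4.0]
width: 0.0097
grasp_force: 30.0
```

carry_out:
  moves:
    - [[0,0,0.0075,0,0,0,0],[0,0,0.0075,0,0,0,0],[0,0,0.0075,0,0,0,0]]

```text
t: 18.0
position: [0.6316, -0.0063, 0.1315]
orientation: [179.8, 0.0, 98.8]
force: [-2.5, -4.2, 7.8]
width: 0.0095
grasp_force: 30.0
```

Side forces suggest the clip is about 1.6 mm too far in x' and a little in y'. I'll lift 8 mm, correct, and check.

carry_out:
  moves:
    - [[0,0,-0.03,0,0,0,0],[-0.006,-0.007,-0.015,0,0,0,0],[0,0,0,0,0,0,0],[0,0,0,0,0,0,0]]

```text
t: 18.33
position: [0.6298, -0.0062, 0.1397]
orientation: [179.8, -0.1, 98.8]
force: [0.6, -1.3, 2.1]
width: 0.0098
grasp_force: 30.0
```

Run:
```python
from h import *
from cell import robot
np.set_printoptions(precision=4,suppress=True)
st=robot.read_state();print("tcp'",(M@st["position"]))
to(st,M.T@np.array([.6216,-.1025,.138]),98.8)
for n in("side",):
    s=robot.snapshot(n);C=cloud(s)@M.T;I=s["image"]
    k=(abs(C[...,0]-.6216)<.02)&(abs(C[...,1]+.1035)<.03)&(C[...,2]>.142)&(C[...,2]<.175)&(I.max(2)>70)
    q=C[k];print(n,len(q),q.mean(0),np.percentile(q,[5,95],axis=0))
```

```text
tcp' [ 0.6214 -0.1025  0.1397]
pos [ 0.6298 -0.0062  0.1397] rpy [179.8   -0.14  98.78] w 0.0098 F [ 0.6 -1.3  2.1] t 18.33
shift fraction [0.     0.001  0.0085]
turn fraction [ 0.0023 -0.0016 -0.0003]
side 42 [ 0.6175 -0.101   0.1571] [[ 0.6066 -0.1099  0.1433]
 [ 0.6252 -0.0944  0.1714]]
```

carry_out:
  moves:
    - [[-0.005,0,0.0075,0,0,0,0],[0,0,0.0075,0,0,0,0],[0,0,0.0075,0,0,0,0],[0,0,0,0,0,0,0]]

```text
t: 18.72
position: [0.63, -0.0074, 0.1348]
orientation: [179.8, -0.1, 98.8]
force: [0.3, -0.6, 2.6]
width: 0.0093
grasp_force: 30.0
```

carry_out:
  moves:
    - [[0,0,0.0075,0,0,0,0],[0,0,0.0075,0,0,0,0],[0,0,0,0,0,0,0]]

```text
t: 18.97
position: [0.6302, -0.0075, 0.1322]
orientation: [179.8, -0.1, 98.8]
force: [0.2, -0.9, 4.7]
width: 0.0099
grasp_force: 30.0
```

carry_out:
  moves:
    - [[0,0,0.0075,0,0,0,0],[0,0,0.0075,0,0,0,0],[0,0,0.0075,0,0,0,0],[0,0,0,0,0,0,0]]

```text
t: 19.3
position: [0.6306, -0.0077, 0.1285]
orientation: [179.7, -0.1, 98.8]
force: [0.3, -0.7, 7.8]
width: 0.0095
grasp_force: 30.0
```

carry_out:
  moves:
    - [[0,0,0.0075,0,0,0,0],[0,0,0.0075,0,0,0,0],[0,0,0,0,0,0,0]]

```text
t: 19.55
position: [0.6309, -0.0079, 0.126]
orientation: [179.7, -0.0, 98.8]
force: [-0.9, -1.3, 10.0]
width: 0.0093
grasp_force: 30.0
```

carry_out:
  moves:
    - [[0,-0.003,0.0075,0,0,0,0],[0,0,0.0075,0,0,0,0],[0,0,0,0,0,0,0]]

```text
t: 19.8
position: [0.631, -0.0081, 0.1237]
orientation: [179.6, 0.0, 98.8]
force: [-0.6, -2.0, 11.8]
width: 0.0096
grasp_force: 30.0
```

carry_out:
  moves:
    - [[0,0,0.0075,0,0,0,0],[0,0,0.005,0,0,0,0],[0,0,0,0,0,0,0]]

```text
t: 20.05
position: [0.63, -0.0077, 0.1195]
orientation: [179.7, -0.1, 98.8]
force: [0.0, -1.7, 7.4]
width: 0.0098
grasp_force: 30.0
```

The force fell from 11.8 to 7.4 N with a jump in position, so it has probably snapped. I'll raise gently to see whether it holds.

carry_out:
  moves:
    - [[0,0,-0.015,0,0,0,0],[0,0,-0.015,0,0,0,0],[0,0,0,0,0,0,0]]

```text
t: 20.3
position: [0.6294, -0.0075, 0.125]
orientation: [179.8, -0.1, 98.8]
force: [2.1, -0.7, 0.9]
width: 0.0098
grasp_force: 30.0
```

carry_out:
  moves:
    - [[0,0,-0.01,0,0,0,0],[0,0,-0.01,0,0,0,0],[0,0,0,0,0,0,0]]

```text
t: 20.55
position: [0.6289, -0.0076, 0.1285]
orientation: [179.9, -0.1, 98.8]
force: [2.8, -2.2, -3.6]
width: 0.0097
grasp_force: 30.0
```

The clip is latched: it pulls at −3.6 N here, where it pushed +7.8 N before. I'll return to neutral and release.

carry_out:
  moves:
    - [[0,0.004,0.0135,0,0,0,0],[0,0,0,0,0,0,0],[0,0,0,0,0,0,0]]

```text
t: 20.8
position: [0.6292, -0.0075, 0.1259]
orientation: [180.0, -0.1, 98.8]
force: [0.8, -2.0, -0.3]
width: 0.0096
grasp_force: 30.0
```

carry_out:
  moves:
    - [[0,0,0,0,0,0,0.35],[0,0,0,0,0,0,0.35],[0,0,0,0,0,0,0.35],[0,0,0,0,0,0,0.35],[0,0,0,0,0,0,0.35],[0,0,0,0,0,0,0.35]]

```text
t: 21.3
position: [0.63, -0.0074, 0.1263]
orientation: [179.8, -0.1, 98.8]
force: [-0.0, -0.2, 0.4]
width: 0.0299
grasp_force: 0.0
```

carry_out:
  moves:
    - [[0,0,-0.03,0,0,0,0.35],[0,0,-0.1,0,0,0,0.35],[0,0,-0.15,0,0,0,0.35],[0,0,-0.15,0,0,0,0.35],[0,0,-0.15,0,0,0,0.35],[0,0,-0.1,0,0,0,0.35],[0,0,0,0,0,0,0.35]]

```text
t: 21.88
position: [0.633, -0.0083, 0.2686]
orientation: [179.2, 0.1, 98.8]
force: [-0.0, -0.0, -0.1]
width: 0.0305
grasp_force: 0.0
```

Run:
```python
from cell import robot
import cv2,numpy as np
I=[robot.snapshot(n)["image"] for n in("side","top")]
cv2.imwrite("pics/c7.png",np.hstack([cv2.resize(I[0][150:225,255:330],(600,600),interpolation=cv2.INTER_CUBIC)[:, :],cv2.resize(I[0][350:450,190:290],(200,600))]))
```

```text
(no output)
```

View pics/c7.png

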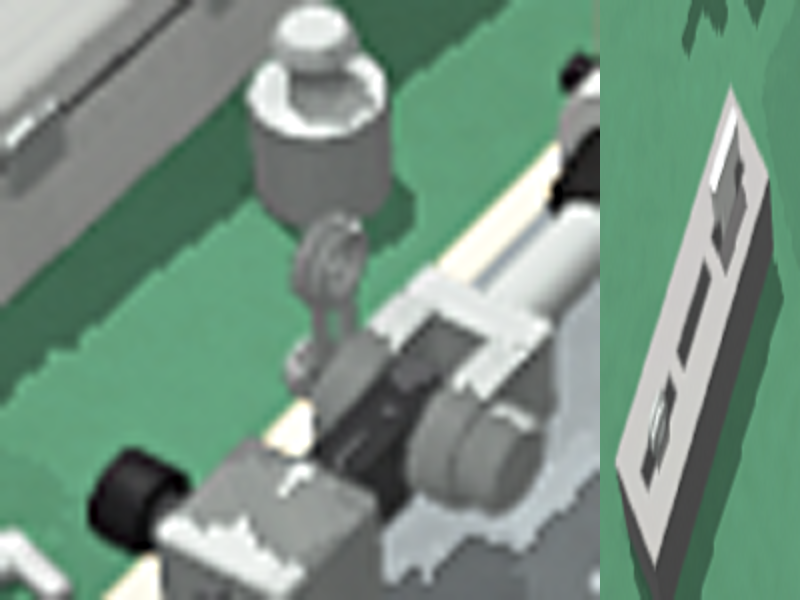

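The clip stands upright on the pin just beyond the far cheek: coil at (330,255), tail collar at (300,365) outside it. The pin head is against the near cheek. In the holder, the specimen and small clip are still in place. I'm handing in.

```bash
python3 -c "
from cell import robot
print(robot.finish_job())"
```

```text
the job is handed in; nothing more can be done
None
```

The pin is fully home, the large hairpin clip is snapped onto its groove and released, and the job is handed in at about 22 s; the highest pushes I read were about 5 N on the pin and 12 N down on the train.

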